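# Hang the accessory bin on the louvred rail

## Task

Hang the grey lipped accessory bin on the steel rail of the louvred panel: lift it over the rail, lower it on the open stretch gently until the lip catches, then slide it along the rail, under the keeper strip, until it is snug against the end stop, and let go. Set it down on the rail rather than dropping it, do not strain the thin rail, keep the bin upright and leave the other things where they are.

Things in the scene. Friction and masses are not known exactly. Their poses are not given: they have to be found in the camera images.
- bin: loose open grey plastic bin (0.2-0.45 kg) of slide mailers and vials; outside 120 (x) x 100 (y) x 60 mm high, 3 mm walls, friction about 0.5-0.75. Origin: centre of its underside. Starts on the table, hanging lip (+x side) roughly away from the robot. Hung, it has 4 mm of play in x and, let go, sags forward by up to 0.1 rad.
- bin_grip (a point): the bin's grip fin, at bin x=0, y=0, z=80 mm: 10 mm thick (x), 70 mm long (y), rising from inside the bin to z=95 mm, 35 mm above the rim; pinch it from above across bin x
- bin_lip (a point): middle of the lip's lower edge, at bin x=70, y=0, z=42 mm. The lip is 70 mm wide (y): a 4 mm plate level with the rim (z 56-60) runs from the back wall (x=60) to x=72, then a 4 mm thick edge (x 68-72) turns down to z=42: a slot 8 mm wide and 14 mm deep, open below, between wall and edge
- panel: fixed white upright louvred panel on a foot, 380 mm wide (y), 150 high, 6 thick. Origin: at table level in the plane of its front face, middle. -x is the front, with the rail; +y the end with the stop. Its foot, 8 mm high, reaches 30 mm in front of the face. Panel and rail do not give under load, but over 25 N bends the thin sheet: meet it at under 10 mm/s
- rail (a point): point at table level under the rail's face plate, at panel x=-12, y=0. The steel plate is 4 mm thick (panel x -14 to -10), 55 tall, y -160 to 166 mm. Its top edge is 95 to 125 mm above the table: set by hand, NOT reported, to be felt or seen
- channel (a point): point at table level under the rail's channel, at panel x=-5, y=0. The channel, 10 mm wide and 30 deep, open on top, lies between face plate and panel. The bin hangs with its turned-down edge in it, lip plate resting on the face plate's top edge, back wall in front
- stop (a point): point at table level under the end stop's face, at panel x=-14, y=160 mm. The stop is a plate across the rail's +y end, facing -y, reaching from the panel forward to x=-44, from 45 mm below to 12 mm above the rail's top edge. A bin against it has its origin at panel y=110
- keeper (a point): point at table level under the keeper strip, at panel x=-7, y=145 mm. The strip (panel x -14 to 0, y 125 to 166, 3 mm thick) covers the channel beside the stop, its underside 9 mm above the rail's top edge: the lip cannot be dropped in there, only slid in, with 5 mm spare height
- dropper: small amber dropper bottle, 36 mm across, 75 mm tall; a bystander, loose. Origin: centre of its underside.
- jar: glass specimen jar, 54 mm across, 60 mm tall; a bystander, loose. Origin: centre of its underside.
- mug: white mug, 76 mm across, 90 mm tall, with a handle; a bystander, loose. Origin: centre of its underside.
- slidebox: black flat slide box, 90 x 100 x 32 mm; a bystander, loose. Origin: centre of its underside.
- petri: clear petri dish, 90 mm across, 16 mm tall; a bystander, loose. Origin: centre of its underside.
- weight: brass cylinder weight, 40 mm across, 40 mm tall; a bystander, loose. Origin: centre of its underside.
Things that resemble listed ones, but are neither listed nor needed, are in the scene too. Leave any blue or green look-alike of the bin alone.

How it is judged:
By the outcome, as a careful person would: the job done as asked, in the order asked, and still so for the second after the job is handed in, with the robot touching nothing.
It also fails if it takes over 64 s, if anything falls off the work surface, if the arm or the gripper's body presses on something with over 40 N, if the wrist force passes 120 N, or if a joint passes its speed limit or range.

## Robot

A 7-joint arm with a two-finger parallel gripper is mounted at the origin on the work surface. World frame = base frame: x ahead of the robot, y to its left, z up, the work surface at z = 0. Lengths are in m, angles in rad, forces in N, time in s.
With the tool pointing down it reaches from about 0.425 to 0.925 m from the base axis. Payload 6.8 kg.
Tool frame: the origin (TCP) lies between the finger pads; the fingertips stand 14 mm ahead of it and the grasp point (between the pads) lies 5 mm behind it; z points along the fingers, y is the line along which they close (so a half turn about z gives the same grasp; the last joint's range is limited). The gripper opens to 88 mm and grips with 3 to 60 N. Pads are 20 mm wide; open, the fingers measure 115 mm over their backs; the gripper's body (75 mm by 178 mm) begins 61 mm behind the grasp point.
Start: joints at [1.016, 0.477, 0.022, 1.555, -0.011, 1.109, -0.083], TCP at [0.292, -0.609, 0.237] pointing down, gripper open.
Joint ranges: [-2.96, 2.96], [-0.34, 2.1], [-1.41, 1.46], [0.24, 2.44], [-1.37, 4.51], [0.17, 1.92], [-2.96, 2.96]. Speed limits (rad/s): [2.39, 2.39, 3.14, 3.14, 3.14, 3.14, 3.14].

## Interface

Orientations are given as a unit quaternion [w, x, y, z].
In Python, from cell import manip, camera, workorder, spotter gives the robot as it stands.
- The arm moves only by the tool arm_command, never from a script. Its argument "increments" is a list of rows, each an object of numbers: "wx", "wy", "wz": the turn, a rotation vector about the tool's x, y, z in degrees; "tx", "ty", "tz": the shift along the tool's x, y, z in mm; "jaw": the gripper command: -1 is shut, 1 is fully open, values between are in proportion. A call has 1 to 5 rows; each row shifts and turns the commanded pose from where the row before left it, along the tool's axes as they then stand; what a row does not reach is not made up. A row lasts 1/12 s, in which the tool goes at most 41.7 mm and 7.16 degrees, less where a joint would pass 70% of its speed; a pose out of reach is approached as far as the arm can. A call is refused whole if a number of a shift passes 41.7 or a number of a turn 7.16, either way. A call with a gripper value outside its range is refused whole. The fingers move at their own pace and stop on an object; "grip_force" is the grip in N (left out, the last holds). Time passes only in rows, so rows that do not move let the fingers close. It gives the time, the measured TCP pose, the force, the opening and the grip force at its end, in the units of the state.
- manip.sense(): the state, without advancing time (a new reading comes with each control period).
- camera(name): name is "side" or "top"; returns a dict with "pixels" (480x640x3 uint8, red, green, blue), "fov_y" (degrees; the focal length in pixels is half the picture's height over the tangent of half this angle, whatever the lens; pixels are square), "cx", "cy" (the principal point, pixels), "R" (3x3) and "t" (3): a world point X has camera coordinates R X + t. Camera axes: x right, y down, z forward; pixel columns grow to the right and rows downward; lengths in m; the calibration is good to about 2 mm. A picture is of the moment at which its call begins. There is no depth.
- workorder.job_done(): hands the job in; it is judged then, once.
Trained networks look in a picture, given as the dict that the camera call returned (one of the last four; its "shot" number tells which), for a name from the list of things; names that differ only in an ending like _2 or _b are one class to them, and where a whole thing is asked for, a point or a joint stands for the part that bears it (a point fixed in the world has none). Each returns a list of dicts, best first, with "conf" (0 to 1); they miss things now and then, are a little off and sometimes report something else, mostly with a low value. They report only what shows in the picture. A call takes as long as a camera call. They do not tell look-alikes from the thing itself.
- spotter.cut_out(query, picture): "region" (480x640 bool, what is visible of it).
- spotter.spot_point(query, picture): "centre" ([x, y, z] in m, in the coordinates of the camera as it stood for that picture, good to about 4 mm: a listed point, or the origin of a listed thing).
The state is a dict: "time": time; "joint_pos": joint angles; "joint_velocities": joint speeds; "effort": joint torques, N m; "tcp_pos": TCP position; "tcp_rot": TCP orientation; "wrist_force": force on the tool from outside, world axes, zero at the start; "ft_torque": the same for the moment, N m; "opening": finger opening in m; "grasp_force": force on a finger pad.
Only numpy, scipy, OpenCV 4.12 (cv2) and the standard library are available. Lean on these libraries where they do the work, as an engineer would, in place of code of your own. Each camera call takes 0.05 s, during which the arm holds its last target. There are 200 camera calls.

## Working session

There is one attempt and no reset: what is moved stays moved. The work goes in short steps, Python scripts to look and compute and a tool call to move; the robot and the scene stay as the last step left them, time stands still between calls to the robot, and variables do not carry over. Pictures are saved under pics/ and viewed, at most 10 in all, crops included, and the job is handed in when it is done.

Besides the shell and the picture viewer there is one more tool, called after "Emit:" by a JSON object that holds its "fn" and its "kwargs", one argument or row to a line. arm_command: Moves the arm, as the interface text tells. Its arguments: {"type":"object","properties":{"increments":{"type":"array"},"grip_force":{"type":"number"}},"required":["increments"]}

```bash
mkdir -p pics; cat > h.py <<'E'
import numpy as np, cv2
from cell import manip, camera, workorder, spotter
def save(c,n): cv2.imwrite('pics/'+n+'.png',c['pixels'][:,:,::-1])
def world(c,p): return np.array(c['R']).T@(np.array(p)-np.array(c['t']))
def proj(c,X):
    p=np.array(c['R'])@np.array(X)+np.array(c['t']); f=240/np.tan(np.radians(c['fov_y'])/2)
    return np.array([c['cx']+f*p[0]/p[2],c['cy']+f*p[1]/p[2]])
E
python3 - <<'E'
from h import *
s=manip.sense(); print({k:np.round(v,3).tolist() for k,v in s.items()})
cs={n:camera(n) for n in('side','top')}
for n,c in cs.items():
    save(c,n+'0'); print(n,c['fov_y'],c['cx'],c['cy'],'campos',np.round(world(c,[0,0,0]),3),np.round(np.array(c['R']),3).tolist())
    for q in 'bin bin_grip bin_lip panel rail channel stop keeper dropper jar mug slidebox petri weight'.split():
        for d in spotter.spot_point(q,c)[:4]:
            w=world(c,d['centre']); print(n,q,round(d['conf'],2),np.round(w,3),proj(c,w).round(0))
E
```

```text
{'time': 0.0, 'joint_pos': [1.016, 0.478, 0.022, 1.556, -0.011, 1.109, -0.083], 'joint_velocities': [-0.001, -0.001, -0.0, 0.001, -0.001, -0.0, -0.0], 'effort': [0.001, -58.285, 1.535, -27.261, -0.054, 0.017, 0.0], 'tcp_pos': [0.291, -0.608, 0.236], 'tcp_rot': [-0.001, 0.975, 0.222, -0.0], 'wrist_force': [0.497, 0.599, 0.472], 'ft_torque': [0.018, -0.001, 0.012], 'grasp_force': 0.0, 'opening': 0.088}
side 46.75095671335393 326.46743833959755 240.41110774899514 campos [-0.023  0.578  0.963] [[-0.754, -0.656, 0.004], [-0.506, 0.577, -0.641], [0.419, -0.486, -0.767]]
side bin 0.85 [ 0.774  0.294 -0.   ] [134. 264.]
side bin 0.8 [ 0.185 -0.29  -0.001] [508. 246.]
side bin 0.75 [0.293 0.2   0.   ] [330. 367.]
side bin 0.63 [ 0.375 -0.161  0.003] [406. 235.]
side bin_grip 0.93 [ 0.187 -0.293  0.076] [517. 222.]
side bin_grip 0.91 [ 0.378 -0.164  0.08 ] [410. 211.]
side bin_grip 0.9 [0.771 0.29  0.083] [126. 239.]
side bin_grip 0.75 [0.293 0.201 0.079] [329. 347.]
side bin_lip 0.96 [0.242 0.241 0.042] [336. 389.]
side bin_lip 0.86 [ 0.167 -0.353  0.041] [534. 222.]
side bin_lip 0.71 [ 0.445
[... 1778 characters left out ...]
66.]
top channel 0.58 [ 0.697 -0.055  0.001] [364. 168.]
top channel 0.35 [ 0.597 -0.354  0.001] [493. 216.]
top channel 0.19 [ 0.464 -0.351  0.001] [493. 273.]
top stop 0.81 [0.708 0.107 0.001] [295. 159.]
top stop 0.4 [ 0.702 -0.059  0.003] [366. 165.]
top keeper 0.89 [0.715 0.092 0.001] [302. 157.]
top jar 0.78 [ 0.629  0.34  -0.   ] [192. 186.]
top jar 0.22 [ 0.342 -0.342  0.001] [489. 328.]
top mug 0.71 [ 0.372  0.363 -0.004] [169. 297.]
top mug 0.58 [ 0.715  0.091 -0.   ] [302. 157.]
top slidebox 0.71 [ 0.715  0.092 -0.001] [302. 158.]
top slidebox 0.66 [ 0.461 -0.351 -0.003] [492. 275.]
top petri 0.7 [ 0.596 -0.356  0.001] [494. 216.]
top weight 0.85 [ 0.344 -0.344 -0.   ] [490. 327.]
```

View pics/side0.png

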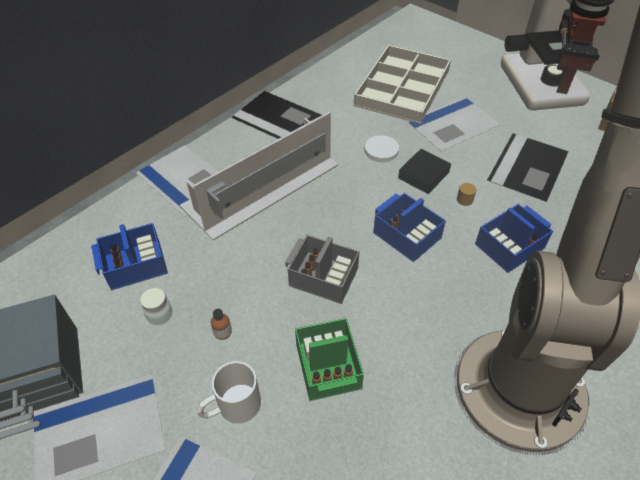

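View pics/top0.png

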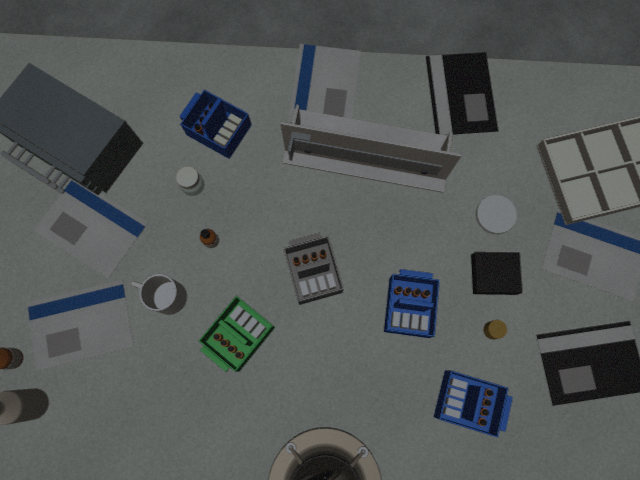

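The grey bin is at top (313,272) and side (322,265). The things that could be taken for it are the blue bins at top (215,123), (411,305) and (474,403), and the green bin at top (237,333). I choose the grey one, with its lip facing the panel. The panel runs from about (285,150) to (455,165) in the top picture. Next is a close crop with a fitted-model overlay.

```bash
cat >> h.py <<'E'
from scipy.optimize import least_squares
PT=dict(panel=[0,0,0],rail=[-.012,0,0],channel=[-.005,0,0],stop=[-.014,.16,0],keeper=[-.007,.145,0])
BT=dict(bin=[0,0,0],bin_grip=[0,0,.08],bin_lip=[.07,0,.042])
def T(p,X):
    c,s=np.cos(p[2]),np.sin(p[2]); X=np.atleast_2d(X).astype(float)
    return np.c_[p[0]+c*X[:,0]-s*X[:,1],p[1]+s*X[:,0]+c*X[:,1],X[:,2]+(p[3] if len(p)>3 else 0)]
def fit(obs,p0,tab):
    f=lambda p:np.concatenate([(T(p,tab[q])[0]-w)[:2]*1e3 for q,w in obs])
    return least_squares(f,p0,loss='soft_l1',f_scale=4).x
E
python3 - <<'E'
from h import *
po=[];bo=[];last={}
for k in range(2):
  for n in('side','top'):
    c=camera(n);last[n]=c
    for tab,o,near,r in((PT,po,[.70,0.0],.16),(BT,bo,[.46,.055],.07)):
      for q in tab:
        for d in spotter.spot_point(q,c):
            w=world(c,d['centre'])
            if d['conf']>.5 and np.hypot(*(w[:2]-near))<r: o.append((q,w)); print(n,q,w.round(3))
P=fit(po,[.7,-.057,-.14],PT);B=fit(bo,[.443,.049,.3],BT)
print('P',P,np.degrees(P[2]),'B',B,np.degrees(B[2]))
for n,(u0,v0,u1,v1) in dict(side=(180,100,380,310),top=(270,90,470,310)).items():
    c=last[n];k=4 if n=='side' else 4
    # crop
    im=cv2.resize(c['pixels'][v0:v1,u0:u1,::-1],None,fx=2.7,fy=2.7,interpolation=cv2.INTER_CUBIC)
    np.save(n+'.npy',c['pixels'])
    def line(p,X,col):
        q=[((proj(c,x)+.5-[u0,v0])*2.7) for x in T(p,X)]
        cv2.polylines(im,[np.int32(q).reshape(-1,1,2)],False,col,1)
    line(P,[[0,-.19,0.15],[0,.19,.15]],(0,0,255));line(P,[[-.03,-.19,.008],[-.03,.19,.008]],(0,0,255))
    for z in(.095,.125): line(P,[[-.014,-.16,z],[-.014,.166,z]],(0,255,255))
    line(B,[[-.06,-.05,.06],[.06,-.05,.06],[.06,.05,.06],[-.06,.05,.06],[-.06,-.05,.06]],(0,255,0))
    line(B,[[0,-.035,.095],[0,.035,.095]],(255,0,255))
    globals()[n+'im']=im
h=max(sideim.shape[0],topim.shape[0])
f=lambda i:cv2.copyMakeBorder(i,0,h-i.shape[0],0,0,0)
out=np.hstack([f(sideim),f(topim)]);out=cv2.resize(out,None,fx=min(1,800/out.shape[1]),fy=min(1,800/out.shape[1])) 
cv2.imwrite('pics/c1.png',topim[:600,:800]);cv2.imwrite('pics/c2.png',sideim[:600,:800]);print(manip.sense()['time'])
E
```

```text
side panel [ 0.7   -0.057  0.006]
side rail [ 0.685 -0.053  0.   ]
side stop [0.706 0.107 0.004]
side keeper [0.714 0.089 0.002]
side bin [0.44  0.049 0.003]
side bin_lip [0.505 0.068 0.043]
top panel [ 0.702 -0.058 -0.001]
top rail [ 0.688 -0.053  0.002]
top channel [ 0.695 -0.055  0.003]
top stop [0.709 0.106 0.   ]
top keeper [0.715 0.091 0.001]
top bin [ 0.443  0.05  -0.001]
top bin_lip [0.51  0.067 0.042]
side panel [ 0.699 -0.053  0.005]
side rail [ 0.685 -0.052  0.002]
side channel [ 0.697 -0.052  0.001]
side stop [0.709 0.107 0.003]
side keeper [0.711 0.091 0.002]
side bin [0.44  0.051 0.082]
side bin [0.442 0.051 0.006]
side bin_grip [0.443 0.049 0.083]
side bin_lip [0.507 0.071 0.042]
top panel [ 0.702 -0.059  0.002]
top rail [ 0.69  -0.055  0.003]
top channel [ 0.698 -0.057  0.004]
top stop [ 0.709  0.107 -0.001]
top keeper [ 0.715  0.09  -0.001]
top bin [0.446 0.051 0.   ]
top bin_grip [0.445 0.048 0.081]
top bin_lip [0.512 0.071 0.045]
P [ 0.70037966 -0.05496949 -0.13890423] -7.958625901168231 B [0.44234159 0.04968397 0.28759828] 16.478167794962243
3.3
```

View pics/c1.png

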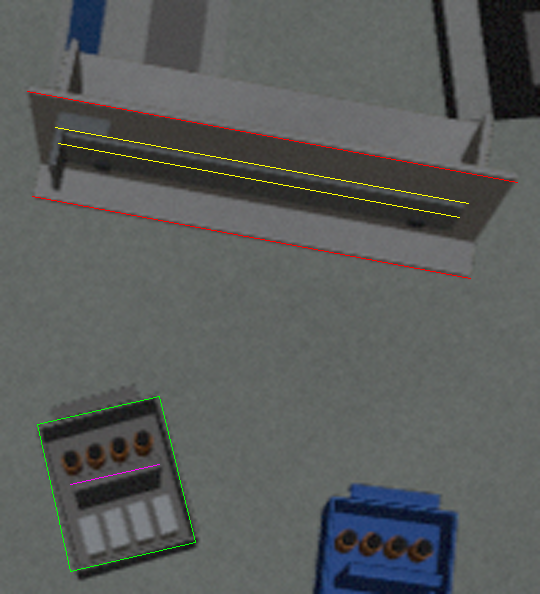

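View pics/c2.png

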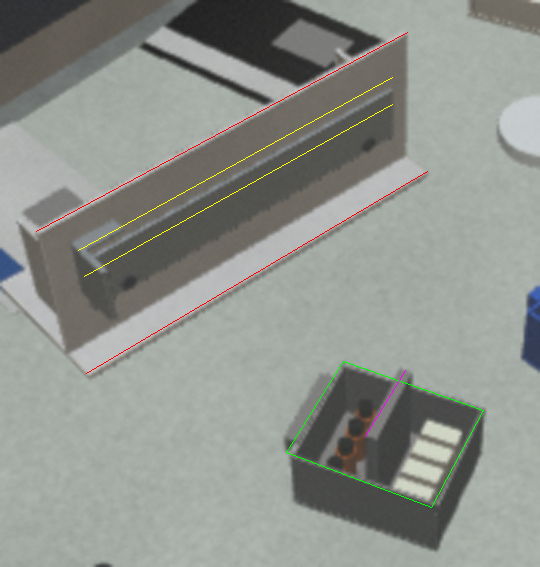

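The top crop shows the grey bin at about (115,485), lip towards the panel, and the green outline fits it well. The panel lines overlay its edges. In the side crop the rail's top edge lies about midway between the 95 and 125 mm lines, so roughly 0.11 m. I turn the tool first, then travel.

Emit:
{"fn": "arm_command", "kwargs": {
  "increments": [
    {"wz": -6.75,"jaw": 1},
    {"wz": -6.75},
    {"wz": -6.75},
    {"wz": -6.75},
    {"wz": -6.75}
  ]
}}

```text
$.increments[0]: bad value
```

Emit:
{"fn": "arm_command", "kwargs": {
  "increments": [
    {"wz": -6.75},
    {"wz": -6.75},
    {"wz": -6.75},
    {"wz": -6.75},
    {"wz": -6.75}
  ]
}}

```text
$.increments[0]: bad value
```

Emit:
{"fn": "arm_command", "kwargs": {
  "increments": [
    {"wz": -6.75},
    {"wz": -6.6},
    {"tx": 26,"ty": 27},
    {"tx": 26,"ty": 27},
    {"tx": 26,"ty": 27}
  ]
}}

```text
$.increments[0]: bad value
```

Emit:
{"fn": "arm_command", "kwargs": {
  "increments": [
    {"tx": 26,"ty": 27},
    {"tx": 26,"ty": 27},
    {"tx": 26,"ty": 27},
    {"tx": 26,"ty": 27},
    {"tx": 26,"ty": 27}
  ]
}}

```text
$.increments[0]: bad value
```

Emit:
{"fn": "arm_command", "kwargs": {
  "increments": [
    {"tx": 26,"ty": 27},
    {"tx": 26,"ty": 27},
    {"tx": 26,"ty": 27},
    {},
    {}
  ]
}}

```text
$.increments[0]: bad value
```

Emit:
{"fn": "arm_command", "kwargs": {
  "increments": [
    {"wx": 0,"wy": 0,"wz": -6.75,"tx": 0,"ty": 0,"tz": 0,"jaw": 1},
    {"wx": 0,"wy": 0,"wz": -6.75,"tx": 0,"ty": 0,"tz": 0,"jaw": 1},
    {"wx": 0,"wy": 0,"wz": -6.75,"tx": 0,"ty": 0,"tz": 0,"jaw": 1},
    {"wx": 0,"wy": 0,"wz": -6.75,"tx": 0,"ty": 0,"tz": 0,"jaw": 1},
    {"wx": 0,"wy": 0,"wz": -6.75,"tx": 0,"ty": 0,"tz": 0,"jaw": 1}
  ]
}}

```text
time: 3.72
tcp_pos: [0.2917, -0.6088, 0.2367]
tcp_rot: [0.0, 0.867, 0.498, -0.0]
wrist_force: [-0.2, -0.0, -0.5]
opening: 0.0875
grasp_force: 0.0
```

Emit:
{"fn": "arm_command", "kwargs": {
  "increments": [
    {"wx": 0,"wy": 0,"wz": -6.75,"tx": 0,"ty": 0,"tz": 0,"jaw": 1},
    {"wx": 0,"wy": 0,"wz": -6.75,"tx": 0,"ty": 0,"tz": 0,"jaw": 1},
    {"wx": 0,"wy": 0,"wz": -6.75,"tx": 0,"ty": 0,"tz": 0,"jaw": 1},
    {"wx": 0,"wy": 0,"wz": -6.75,"tx": 0,"ty": 0,"tz": 0,"jaw": 1},
    {"wx": 0,"wy": 0,"wz": -6.75,"tx": 0,"ty": 0,"tz": 0,"jaw": 1}
  ]
}}

```text
time: 4.13
tcp_pos: [0.2916, -0.6088, 0.2367]
tcp_rot: [0.0, 0.686, 0.728, -0.0]
wrist_force: [0.3, 0.4, 0.2]
opening: 0.0877
grasp_force: 0.0
```

Emit:
{"fn": "arm_command", "kwargs": {
  "increments": [
    {"wx": 0,"wy": 0,"wz": -6.75,"tx": 0,"ty": 0,"tz": 0,"jaw": 1},
    {"wx": 0,"wy": 0,"wz": -6.6,"tx": 0,"ty": 0,"tz": 0,"jaw": 1},
    {"wx": 0,"wy": 0,"wz": 0,"tx": 26,"ty": 27,"tz": 0,"jaw": 1},
    {"wx": 0,"wy": 0,"wz": 0,"tx": 26,"ty": 27,"tz": 0,"jaw": 1},
    {"wx": 0,"wy": 0,"wz": 0,"tx": 26,"ty": 27,"tz": 0,"jaw": 1}
  ]
}}

```text
time: 4.55
tcp_pos: [0.3473, -0.5103, 0.2365]
tcp_rot: [0.0, 0.599, 0.8, 0.0]
wrist_force: [0.5, -0.1, 0.6]
opening: 0.0882
grasp_force: 0.0
```

Emit:
{"fn": "arm_command", "kwargs": {
  "increments": [
    {"wx": 0,"wy": 0,"wz": 0,"tx": 26,"ty": 27,"tz": 0,"jaw": 1},
    {"wx": 0,"wy": 0,"wz": 0,"tx": 26,"ty": 27,"tz": 0,"jaw": 1},
    {"wx": 0,"wy": 0,"wz": 0,"tx": 26,"ty": 27,"tz": 0,"jaw": 1},
    {"wx": 0,"wy": 0,"wz": 0,"tx": 26,"ty": 27,"tz": 0,"jaw": 1},
    {"wx": 0,"wy": 0,"wz": 0,"tx": 26,"ty": 27,"tz": 0,"jaw": 1}
  ]
}}

```text
time: 4.97
tcp_pos: [0.4405, -0.3466, 0.2369]
tcp_rot: [0.0, 0.599, 0.801, -0.0]
wrist_force: [0.9, -0.2, -0.1]
opening: 0.0877
grasp_force: 0.0
```

Emit:
{"fn": "arm_command", "kwargs": {
  "increments": [
    {"wx": 0,"wy": 0,"wz": 0,"tx": 26,"ty": 27,"tz": 0,"jaw": 1},
    {"wx": 0,"wy": 0,"wz": 0,"tx": 26,"ty": 27,"tz": 0,"jaw": 1},
    {"wx": 0,"wy": 0,"wz": 0,"tx": 26,"ty": 27,"tz": 0,"jaw": 1},
    {"wx": 0,"wy": 0,"wz": 0,"tx": 0,"ty": 0,"tz": 0,"jaw": 1}
  ]
}}

```text
time: 5.3
tcp_pos: [0.4998, -0.2419, 0.2375]
tcp_rot: [0.0, 0.594, 0.804, 0.002]
wrist_force: [0.1, 1.2, 0.2]
opening: 0.0876
grasp_force: 0.0
```

Emit:
{"fn": "arm_command", "kwargs": {
  "increments": [
    {"wx": 0,"wy": 0,"wz": 0,"tx": 37,"ty": 3.5,"tz": 8,"jaw": 1},
    {"wx": 0,"wy": 0,"wz": 0,"tx": 37,"ty": 3.5,"tz": 8,"jaw": 1},
    {"wx": 0,"wy": 0,"wz": 0,"tx": 37,"ty": 3.5,"tz": 8,"jaw": 1},
    {"wx": 0,"wy": 0,"wz": 0,"tx": 37,"ty": 3.5,"tz": 8,"jaw": 1},
    {"wx": 0,"wy": 0,"wz": 0,"tx": 37,"ty": 3.5,"tz": 8,"jaw": 1}
  ]
}}

```text
time: 5.72
tcp_pos: [0.4594, -0.0667, 0.1966]
tcp_rot: [0.0, 0.599, 0.801, 0.0]
wrist_force: [0.6, 0.5, -0.7]
opening: 0.0879
grasp_force: 0.0
```

Emit:
{"fn": "arm_command", "kwargs": {
  "increments": [
    {"wx": 0,"wy": 0,"wz": 0,"tx": 37,"ty": 3.5,"tz": 15,"jaw": 1},
    {"wx": 0,"wy": 0,"wz": 0,"tx": 37,"ty": 3.5,"tz": 15,"jaw": 1},
    {"wx": 0,"wy": 0,"wz": 0,"tx": 37,"ty": 3.5,"tz": 15,"jaw": 1},
    {"wx": 0,"wy": 0,"wz": 0,"tx": 0,"ty": 0,"tz": 15,"jaw": 0},
    {"wx": 0,"wy": 0,"wz": 0,"tx": 0,"ty": 0,"tz": 0,"jaw": 0}
  ]
}}

```text
time: 6.13
tcp_pos: [0.4368, 0.043, 0.1349]
tcp_rot: [-0.001, 0.597, 0.802, -0.001]
wrist_force: [-1.1, -0.0, -0.7]
opening: 0.078
grasp_force: 0.0
```

```bash
python3 - <<'E'
from h import *
s=manip.sense();c=camera('top');save(c,'t2');print(s['tcp_pos'],s['tcp_rot'],s['opening'])
im=cv2.resize(c['pixels'][210:330,240:400,::-1],None,fx=4,fy=4,interpolation=cv2.INTER_CUBIC)
d=camera('side');im2=cv2.resize(d['pixels'][180:320,240:400,::-1],None,fx=4,fy=4,interpolation=cv2.INTER_CUBIC)
cv2.imwrite('pics/c3.png',cv2.resize(np.hstack([im[:480],im2[:480]]),(800,300)))
E
```

```text
[0.43677254 0.04300054 0.13490501] [-0.00138281  0.59677216  0.80240893 -0.00098723] 0.07799471836231937
```

View pics/c3.png

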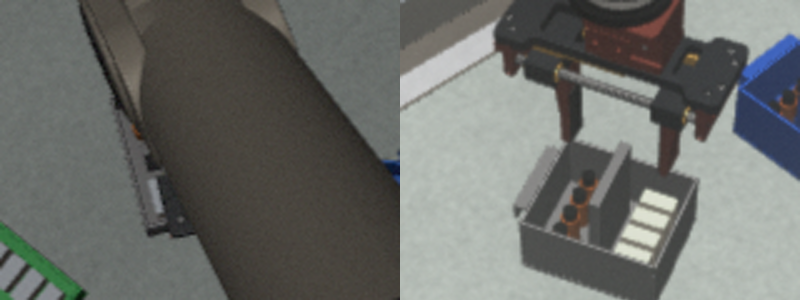

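The side view shows the open fingers straddling the grey bin's fin at about (610,180). I centre and go down.

Emit:
{"fn": "arm_command", "kwargs": {
  "increments": [
    {"wx": 0,"wy": 0,"wz": 0,"tx": 5,"ty": 7,"tz": 0,"jaw": 0},
    {"wx": 0,"wy": 0,"wz": 0,"tx": 0,"ty": 0,"tz": 15,"jaw": 0},
    {"wx": 0,"wy": 0,"wz": 0,"tx": 0,"ty": 0,"tz": 15,"jaw": 0},
    {"wx": 0,"wy": 0,"wz": 0,"tx": 0,"ty": 0,"tz": 15,"jaw": 0},
    {"wx": 0,"wy": 0,"wz": 0,"tx": 0,"ty": 0,"tz": 8,"jaw": 0}
  ]
}}

```text
time: 6.65
tcp_pos: [0.4448, 0.0473, 0.0833]
tcp_rot: [0.0, 0.6, 0.8, 0.0]
wrist_force: [-0.5, 0.1, -0.3]
opening: 0.0443
grasp_force: 0.0
```

Emit:
{"fn": "arm_command", "kwargs": {
  "increments": [
    {"wx": 0,"wy": 0,"wz": 0,"tx": 0,"ty": 0,"tz": 3,"jaw": 0},
    {"wx": 0,"wy": 0,"wz": 0,"tx": 0,"ty": 0,"tz": 0,"jaw": 0}
  ]
}}

```text
time: 6.82
tcp_pos: [0.4443, 0.0479, 0.0807]
tcp_rot: [-0.0, 0.599, 0.801, -0.0]
wrist_force: [-0.7, 0.3, -0.4]
opening: 0.0437
grasp_force: 0.0
```

Emit:
{"fn": "arm_command", "kwargs": {
  "increments": [
    {"wx": 0,"wy": 0,"wz": 0,"tx": 1.5,"ty": -1,"tz": 3,"jaw": 0},
    {"wx": 0,"wy": 0,"wz": 0,"tx": 0,"ty": 0,"tz": 0,"jaw": -1},
    {"wx": 0,"wy": 0,"wz": 0,"tx": 0,"ty": 0,"tz": 0,"jaw": -1},
    {"wx": 0,"wy": 0,"wz": 0,"tx": 0,"ty": 0,"tz": 0,"jaw": -1},
    {"wx": 0,"wy": 0,"wz": 0,"tx": 0,"ty": 0,"tz": 0,"jaw": -1}
  ],
  "grip_force": 30
}}

```text
time: 7.23
tcp_pos: [0.4428, 0.0494, 0.078]
tcp_rot: [0.0, 0.599, 0.801, 0.0]
wrist_force: [-0.5, 0.1, -0.6]
opening: 0.0207
grasp_force: 0.0
```

Emit:
{"fn": "arm_command", "kwargs": {
  "increments": [
    {"wx": 0,"wy": 0,"wz": 0,"tx": 0,"ty": 0,"tz": 0,"jaw": -1},
    {"wx": 0,"wy": 0,"wz": 0,"tx": 0,"ty": 0,"tz": 0,"jaw": -1},
    {"wx": 0,"wy": 0,"wz": 0,"tx": 0,"ty": 0,"tz": 0,"jaw": -1}
  ],
  "grip_force": 30
}}

```text
time: 7.48
tcp_pos: [0.4424, 0.0493, 0.0778]
tcp_rot: [0.0, 0.599, 0.801, -0.0]
wrist_force: [-1.6, -0.0, 3.4]
opening: 0.0098
grasp_force: 30.0
```

Emit:
{"fn": "arm_command", "kwargs": {
  "increments": [
    {"wx": 0,"wy": 0,"wz": 0,"tx": 0,"ty": 0,"tz": -10,"jaw": -1},
    {"wx": 0,"wy": 0,"wz": 0,"tx": 0,"ty": 0,"tz": -25,"jaw": -1},
    {"wx": 0,"wy": 0,"wz": 0,"tx": 0,"ty": 0,"tz": -25,"jaw": -1},
    {"wx": 0,"wy": 0,"wz": 0,"tx": 0,"ty": 0,"tz": -25,"jaw": -1},
    {"wx": 0,"wy": 0,"wz": 0,"tx": 0,"ty": 0,"tz": -10,"jaw": -1}
  ]
}}

```text
time: 7.9
tcp_pos: [0.4437, 0.0499, 0.1757]
tcp_rot: [0.001, 0.599, 0.801, 0.001]
wrist_force: [1.0, 0.2, -3.8]
opening: 0.0097
grasp_force: 30.0
```

Emit:
{"fn": "arm_command", "kwargs": {
  "increments": [
    {"wx": 0,"wy": 0,"wz": 4.9,"tx": 0,"ty": 0,"tz": 0,"jaw": -1},
    {"wx": 0,"wy": 0,"wz": 4.9,"tx": 0,"ty": 0,"tz": 0,"jaw": -1},
    {"wx": 0,"wy": 0,"wz": 4.9,"tx": 0,"ty": 0,"tz": 0,"jaw": -1},
    {"wx": 0,"wy": 0,"wz": 4.9,"tx": 0,"ty": 0,"tz": 0,"jaw": -1},
    {"wx": 0,"wy": 0,"wz": 4.8,"tx": 0,"ty": 0,"tz": 0,"jaw": -1}
  ]
}}

```text
time: 8.32
tcp_pos: [0.4419, 0.0492, 0.1722]
tcp_rot: [-0.0, 0.756, 0.655, -0.0]
wrist_force: [-0.4, -0.3, -3.1]
opening: 0.0099
grasp_force: 30.0
```

Emit:
{"fn": "arm_command", "kwargs": {
  "increments": [
    {"wx": 0,"wy": 0,"wz": 0,"tx": -3,"ty": 20,"tz": 0,"jaw": -1},
    {"wx": 0,"wy": 0,"wz": 0,"tx": -3,"ty": 25,"tz": 0,"jaw": -1},
    {"wx": 0,"wy": 0,"wz": 0,"tx": -3,"ty": 25,"tz": 0,"jaw": -1},
    {"wx": 0,"wy": 0,"wz": 0,"tx": -3,"ty": 25,"tz": 0,"jaw": -1},
    {"wx": 0,"wy": 0,"wz": 0,"tx": -3,"ty": 20,"tz": 0,"jaw": -1}
  ]
}}

```text
time: 8.73
tcp_pos: [0.5555, 0.0179, 0.172]
tcp_rot: [-0.0, 0.755, 0.656, -0.0]
wrist_force: [0.6, 0.3, -2.7]
opening: 0.0099
grasp_force: 30.0
```

Emit:
{"fn": "arm_command", "kwargs": {
  "increments": [
    {"wx": 0,"wy": 0,"wz": 0,"tx": -3,"ty": 15,"tz": 0,"jaw": -1},
    {"wx": 0,"wy": 0,"wz": 0,"tx": -3,"ty": 12,"tz": 0,"jaw": -1},
    {"wx": 0,"wy": 0,"wz": 0,"tx": -3,"ty": 10,"tz": 0,"jaw": -1},
    {"wx": 0,"wy": 0,"wz": 0,"tx": 0,"ty": 0,"tz": 0,"jaw": -1},
    {"wx": 0,"wy": 0,"wz": 0,"tx": 0,"ty": 0,"tz": 0,"jaw": -1}
  ]
}}

```text
time: 9.15
tcp_pos: [0.5892, 0.0045, 0.1721]
tcp_rot: [-0.0, 0.755, 0.656, -0.0]
wrist_force: [-0.2, 0.8, -2.4]
opening: 0.0102
grasp_force: 30.0
```

Emit:
{"fn": "arm_command", "kwargs": {
  "increments": [
    {"wx": 0,"wy": 0,"wz": 0,"tx": 0,"ty": 8,"tz": 3,"jaw": -1},
    {"wx": 0,"wy": 0,"wz": 0,"tx": 0,"ty": 8,"tz": 3,"jaw": -1},
    {"wx": 0,"wy": 0,"wz": 0,"tx": 0,"ty": 8,"tz": 1,"jaw": -1},
    {"wx": 0,"wy": 0,"wz": 0,"tx": 0,"ty": 4,"tz": 0,"jaw": -1},
    {"wx": 0,"wy": 0,"wz": 0,"tx": 0,"ty": 0,"tz": 0,"jaw": -1}
  ]
}}

```text
time: 9.57
tcp_pos: [0.6185, 0.0006, 0.1655]
tcp_rot: [0.0, 0.755, 0.656, 0.0]
wrist_force: [0.3, -0.4, -2.6]
opening: 0.0098
grasp_force: 30.0
```

```bash
python3 - <<'E'
from h import *
s=manip.sense();print(s['tcp_pos'],s['wrist_force'])
c=camera('side')
P=[.7004,-.0550,-.1389]
u0,v0,k=180,80,3.3
im=cv2.resize(c['pixels'][80:260,180:410,::-1],None,fx=k,fy=k,interpolation=cv2.INTER_CUBIC)
for z in(.105,.110,.115):
    q=[(proj(c,x)+.5-[u0,v0])*k for x in T(P,[[-.014,-.16,z],[-.014,.16,z]])]
    cv2.polylines(im,[np.int32(q).reshape(-1,1,2)],False,(0,255,255),1)
cv2.imwrite('pics/c4.png',im)
E
```

```text
[6.18487639e-01 5.99614204e-04 1.65504140e-01] [ 0.28729316 -0.43032854 -2.5541079 ]
```

View pics/c4.png

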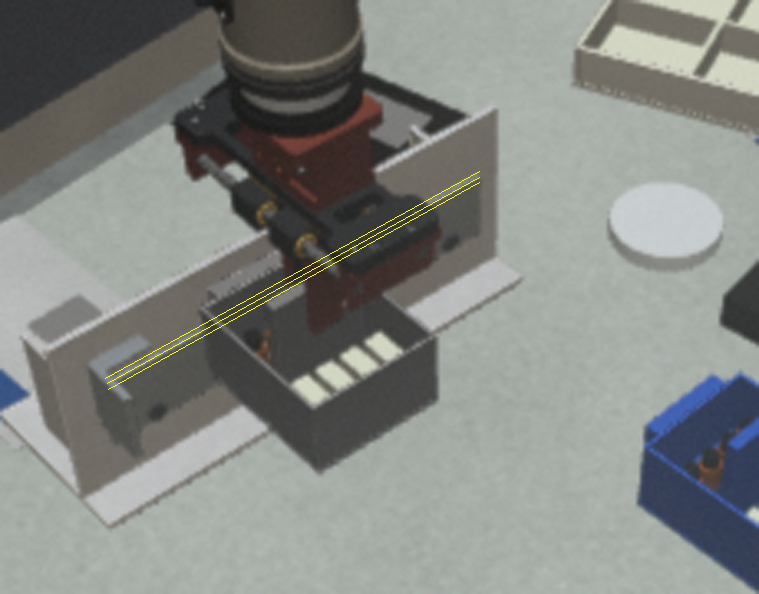

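The side view shows the bin level in front of the panel, with its lip above the rail. The rail's top is close to the 110 mm lines. I approach the panel slowly to feel it.

Emit:
{"fn": "arm_command", "kwargs": {
  "increments": [
    {"wx": 0,"wy": 0,"wz": 0,"tx": 0,"ty": 4,"tz": 0,"jaw": -1},
    {"wx": 0,"wy": 0,"wz": 0,"tx": 0,"ty": 4,"tz": 0,"jaw": -1},
    {"wx": 0,"wy": 0,"wz": 0,"tx": 0,"ty": 2,"tz": 0,"jaw": -1},
    {"wx": 0,"wy": 0,"wz": 0,"tx": 0,"ty": 0.7,"tz": 0,"jaw": -1},
    {"wx": 0,"wy": 0,"wz": 0,"tx": 0,"ty": 0.7,"tz": 0,"jaw": -1}
  ]
}}

```text
time: 10.03
tcp_pos: [0.6288, -0.0009, 0.1657]
tcp_rot: [-0.0, 0.754, 0.656, -0.0]
wrist_force: [0.3, 0.0, -2.7]
opening: 0.0098
grasp_force: 30.0
```

Emit:
{"fn": "arm_command", "kwargs": {
  "increments": [
    {"wx": 0,"wy": 0,"wz": 0,"tx": 0,"ty": 0.7,"tz": 0,"jaw": -1},
    {"wx": 0,"wy": 0,"wz": 0,"tx": 0,"ty": 0.7,"tz": 0,"jaw": -1},
    {"wx": 0,"wy": 0,"wz": 0,"tx": 0,"ty": 0.7,"tz": 0,"jaw": -1}
  ]
}}

```text
time: 10.28
tcp_pos: [0.6308, -0.0011, 0.1657]
tcp_rot: [0.0, 0.754, 0.656, -0.0]
wrist_force: [-0.2, -0.4, -3.3]
opening: 0.0103
grasp_force: 30.0
```

Emit:
{"fn": "arm_command", "kwargs": {
  "increments": [
    {"wx": 0,"wy": 0,"wz": 0,"tx": 0,"ty": 0.6,"tz": 0,"jaw": -1},
    {"wx": 0,"wy": 0,"wz": 0,"tx": 0,"ty": 0.6,"tz": 0,"jaw": -1},
    {"wx": 0,"wy": 0,"wz": 0,"tx": 0,"ty": 0.6,"tz": 0,"jaw": -1}
  ]
}}

```text
time: 10.53
tcp_pos: [0.6324, -0.0014, 0.1656]
tcp_rot: [-0.0, 0.754, 0.656, -0.0]
wrist_force: [-1.4, 0.2, -2.4]
opening: 0.0096
grasp_force: 30.0
```

Emit:
{"fn": "arm_command", "kwargs": {
  "increments": [
    {"wx": 0,"wy": 0,"wz": 0,"tx": 0,"ty": 0.6,"tz": 0,"jaw": -1},
    {"wx": 0,"wy": 0,"wz": 0,"tx": 0,"ty": 0.6,"tz": 0,"jaw": -1}
  ]
}}

```text
time: 10.7
tcp_pos: [0.6326, -0.0014, 0.1654]
tcp_rot: [-0.001, 0.754, 0.657, -0.001]
wrist_force: [-5.7, 0.3, 0.3]
opening: 0.0094
grasp_force: 30.0
```

Emit:
{"fn": "arm_command", "kwargs": {
  "increments": [
    {"wx": 0,"wy": 0,"wz": 0,"tx": 0,"ty": 0.6,"tz": 0,"jaw": -1}
  ]
}}

```text
time: 10.78
tcp_pos: [0.6327, -0.0014, 0.1652]
tcp_rot: [-0.001, 0.754, 0.657, -0.002]
wrist_force: [-7.3, 1.1, -0.4]
opening: 0.0097
grasp_force: 30.0
```

The touch at panel x≈-74 is the bin's back wall on the face plate, since the wall reaches below the rail's top. I back off 2 mm from contact, which is mid-slot.

Emit:
{"fn": "arm_command", "kwargs": {
  "increments": [
    {"wx": 0,"wy": 0,"wz": 0,"tx": 0,"ty": -2,"tz": 0,"jaw": -1},
    {"wx": 0,"wy": 0,"wz": 0,"tx": 0,"ty": -2,"tz": 0,"jaw": -1},
    {"wx": 0,"wy": 0,"wz": 0,"tx": 0,"ty": 0,"tz": 0,"jaw": -1},
    {"wx": 0,"wy": 0,"wz": 0,"tx": 0,"ty": 0,"tz": 0,"jaw": -1}
  ]
}}

```text
time: 11.12
tcp_pos: [0.6308, -0.0012, 0.1659]
tcp_rot: [0.0, 0.754, 0.656, 0.0]
wrist_force: [-0.7, 0.0, -3.4]
opening: 0.0097
grasp_force: 30.0
```

Emit:
{"fn": "arm_command", "kwargs": {
  "increments": [
    {"wx": 0,"wy": 0,"wz": 0,"tx": 0,"ty": 0,"tz": 3,"jaw": -1},
    {"wx": 0,"wy": 0,"wz": 0,"tx": 0,"ty": 0,"tz": 3,"jaw": -1},
    {"wx": 0,"wy": 0,"wz": 0,"tx": 0,"ty": 0,"tz": 3,"jaw": -1},
    {"wx": 0,"wy": 0,"wz": 0,"tx": 0,"ty": 0,"tz": 2,"jaw": -1},
    {"wx": 0,"wy": 0,"wz": 0,"tx": 0,"ty": 0,"tz": 0.7,"jaw": -1}
  ]
}}

```text
time: 11.53
tcp_pos: [0.6301, -0.0012, 0.1533]
tcp_rot: [-0.0, 0.754, 0.656, -0.0]
wrist_force: [0.5, 0.4, -2.8]
opening: 0.0096
grasp_force: 30.0
```

Emit:
{"fn": "arm_command", "kwargs": {
  "increments": [
    {"wx": 0,"wy": 0,"wz": 0,"tx": 0,"ty": 0,"tz": 0.7,"jaw": -1},
    {"wx": 0,"wy": 0,"wz": 0,"tx": 0,"ty": 0,"tz": 0.7,"jaw": -1},
    {"wx": 0,"wy": 0,"wz": 0,"tx": 0,"ty": 0,"tz": 0.7,"jaw": -1},
    {"wx": 0,"wy": 0,"wz": 0,"tx": 0,"ty": 0,"tz": 0.7,"jaw": -1},
    {"wx": 0,"wy": 0,"wz": 0,"tx": 0,"ty": 0,"tz": 0.7,"jaw": -1}
  ]
}}

```text
time: 11.95
tcp_pos: [0.6305, -0.0011, 0.1505]
tcp_rot: [0.0, 0.754, 0.656, 0.0]
wrist_force: [0.4, 0.6, -2.7]
opening: 0.0098
grasp_force: 30.0
```

Emit:
{"fn": "arm_command", "kwargs": {
  "increments": [
    {"wx": 0,"wy": 0,"wz": 0,"tx": 0,"ty": 0,"tz": 0.7,"jaw": -1},
    {"wx": 0,"wy": 0,"wz": 0,"tx": 0,"ty": 0,"tz": 0.7,"jaw": -1},
    {"wx": 0,"wy": 0,"wz": 0,"tx": 0,"ty": 0,"tz": 0.7,"jaw": -1},
    {"wx": 0,"wy": 0,"wz": 0,"tx": 0,"ty": 0,"tz": 0.7,"jaw": -1}
  ]
}}

```text
time: 12.28
tcp_pos: [0.6304, -0.0011, 0.1476]
tcp_rot: [0.0, 0.754, 0.656, 0.0]
wrist_force: [-0.3, -0.6, -3.1]
opening: 0.0098
grasp_force: 30.0
```

Emit:
{"fn": "arm_command", "kwargs": {
  "increments": [
    {"wx": 0,"wy": 0,"wz": 0,"tx": 0,"ty": 0,"tz": 0.7,"jaw": -1},
    {"wx": 0,"wy": 0,"wz": 0,"tx": 0,"ty": 0,"tz": 0.7,"jaw": -1},
    {"wx": 0,"wy": 0,"wz": 0,"tx": 0,"ty": 0,"tz": 0.7,"jaw": -1},
    {"wx": 0,"wy": 0,"wz": 0,"tx": 0,"ty": 0,"tz": 0.7,"jaw": -1}
  ]
}}

```text
time: 12.62
tcp_pos: [0.6304, -0.0011, 0.1448]
tcp_rot: [0.0, 0.754, 0.656, 0.0]
wrist_force: [0.2, 0.2, -2.6]
opening: 0.0102
grasp_force: 30.0
```

Emit:
{"fn": "arm_command", "kwargs": {
  "increments": [
    {"wx": 0,"wy": 0,"wz": 0,"tx": 0,"ty": 0,"tz": 0.7,"jaw": -1},
    {"wx": 0,"wy": 0,"wz": 0,"tx": 0,"ty": 0,"tz": 0.7,"jaw": -1},
    {"wx": 0,"wy": 0,"wz": 0,"tx": 0,"ty": 0,"tz": 0.7,"jaw": -1}
  ]
}}

```text
time: 12.87
tcp_pos: [0.6304, -0.0011, 0.1427]
tcp_rot: [0.0, 0.754, 0.656, 0.0]
wrist_force: [-0.0, -0.6, -2.9]
opening: 0.0099
grasp_force: 30.0
```

Emit:
{"fn": "arm_command", "kwargs": {
  "increments": [
    {"wx": 0,"wy": 0,"wz": 0,"tx": 0,"ty": 0,"tz": 0.7,"jaw": -1},
    {"wx": 0,"wy": 0,"wz": 0,"tx": 0,"ty": 0,"tz": 0.7,"jaw": -1},
    {"wx": 0,"wy": 0,"wz": 0,"tx": 0,"ty": 0,"tz": 0.7,"jaw": -1},
    {"wx": 0,"wy": 0,"wz": 0,"tx": 0,"ty": 0,"tz": 0.7,"jaw": -1}
  ]
}}

```text
time: 13.2
tcp_pos: [0.6304, -0.0011, 0.1399]
tcp_rot: [-0.0, 0.754, 0.656, 0.0]
wrist_force: [0.2, -0.5, -3.0]
opening: 0.0099
grasp_force: 30.0
```

Emit:
{"fn": "arm_command", "kwargs": {
  "increments": [
    {"wx": 0,"wy": 0,"wz": 0,"tx": 0,"ty": 0,"tz": 0.7,"jaw": -1},
    {"wx": 0,"wy": 0,"wz": 0,"tx": 0,"ty": 0,"tz": 0.7,"jaw": -1},
    {"wx": 0,"wy": 0,"wz": 0,"tx": 0,"ty": 0,"tz": 0.7,"jaw": -1}
  ]
}}

```text
time: 13.45
tcp_pos: [0.6304, -0.0011, 0.1378]
tcp_rot: [0.0, 0.754, 0.656, 0.0]
wrist_force: [-0.1, -1.1, -2.8]
opening: 0.0101
grasp_force: 30.0
```

Emit:
{"fn": "arm_command", "kwargs": {
  "increments": [
    {"wx": 0,"wy": 0,"wz": 0,"tx": 0,"ty": 0,"tz": 0.7,"jaw": -1},
    {"wx": 0,"wy": 0,"wz": 0,"tx": 0,"ty": 0,"tz": 0.7,"jaw": -1}
  ]
}}

```text
time: 13.62
tcp_pos: [0.6304, -0.0011, 0.1364]
tcp_rot: [0.0, 0.754, 0.656, 0.0]
wrist_force: [0.0, -0.4, -3.6]
opening: 0.0097
grasp_force: 30.0
```

Emit:
{"fn": "arm_command", "kwargs": {
  "increments": [
    {"wx": 0,"wy": 0,"wz": 0,"tx": 0,"ty": 0,"tz": 0.7,"jaw": -1},
    {"wx": 0,"wy": 0,"wz": 0,"tx": 0,"ty": 0,"tz": 0.7,"jaw": -1}
  ]
}}

```text
time: 13.78
tcp_pos: [0.6304, -0.0011, 0.135]
tcp_rot: [-0.0, 0.754, 0.656, -0.0]
wrist_force: [0.5, 0.0, -2.0]
opening: 0.0095
grasp_force: 30.0
```

Emit:
{"fn": "arm_command", "kwargs": {
  "increments": [
    {"wx": 0,"wy": 0,"wz": 0,"tx": 0,"ty": 0,"tz": 0.5,"jaw": -1},
    {"wx": 0,"wy": 0,"wz": 0,"tx": 0,"ty": 0,"tz": 0.5,"jaw": -1}
  ]
}}

```text
time: 13.95
tcp_pos: [0.6304, -0.0011, 0.134]
tcp_rot: [0.0, 0.754, 0.656, -0.0]
wrist_force: [-0.4, 0.1, -2.5]
opening: 0.0098
grasp_force: 30.0
```

Emit:
{"fn": "arm_command", "kwargs": {
  "increments": [
    {"wx": 0,"wy": 0,"wz": 0,"tx": 0,"ty": 0,"tz": 0.5,"jaw": -1},
    {"wx": 0,"wy": 0,"wz": 0,"tx": 0,"ty": 0,"tz": 0,"jaw": -1}
  ]
}}

```text
time: 14.12
tcp_pos: [0.6304, -0.0011, 0.1335]
tcp_rot: [-0.0, 0.754, 0.656, -0.0]
wrist_force: [-0.1, 0.3, -2.9]
opening: 0.0103
grasp_force: 30.0
```

Emit:
{"fn": "arm_command", "kwargs": {
  "increments": [
    {"wx": 0,"wy": 0,"wz": 0,"tx": 0,"ty": 0,"tz": 0.6,"jaw": -1},
    {"wx": 0,"wy": 0,"wz": 0,"tx": 0,"ty": 0,"tz": 0.6,"jaw": -1}
  ]
}}

```text
time: 14.28
tcp_pos: [0.6304, -0.0011, 0.133]
tcp_rot: [0.0, 0.754, 0.656, -0.0]
wrist_force: [-4.2, -0.8, 5.7]
opening: 0.01
grasp_force: 30.0
```

Emit:
{"fn": "arm_command", "kwargs": {
  "increments": [
    {"wx": 0,"wy": 0,"wz": 0,"tx": 0,"ty": 0,"tz": 0.6,"jaw": -1},
    {"wx": 0,"wy": 0,"wz": 0,"tx": 0,"ty": 0,"tz": 0.6,"jaw": -1}
  ]
}}

```text
time: 14.45
tcp_pos: [0.6305, -0.0009, 0.1326]
tcp_rot: [0.0, 0.754, 0.656, 0.0]
wrist_force: [-8.2, -0.1, 11.2]
opening: 0.0097
grasp_force: 30.1
```

Emit:
{"fn": "arm_command", "kwargs": {
  "increments": [
    {"wx": 0,"wy": 0,"wz": 0,"tx": 0,"ty": 0,"tz": 0.5,"jaw": -1},
    {"wx": 0,"wy": 0,"wz": 0,"tx": 0,"ty": 0,"tz": 0,"jaw": -1}
  ]
}}

```text
time: 14.62
tcp_pos: [0.6306, -0.0009, 0.1325]
tcp_rot: [0.001, 0.754, 0.656, 0.0]
wrist_force: [-7.9, -0.8, 11.7]
opening: 0.0099
grasp_force: 30.1
```

Contact is at a rail height of about 0.1115 m, which fits the picture. I ease the load and look.

Emit:
{"fn": "arm_command", "kwargs": {
  "increments": [
    {"wx": 0,"wy": 0,"wz": 0,"tx": 0,"ty": -0.3,"tz": -1,"jaw": -1},
    {"wx": 0,"wy": 0,"wz": 0,"tx": 0,"ty": 0,"tz": -1,"jaw": -1},
    {"wx": 0,"wy": 0,"wz": 0,"tx": 0,"ty": 0,"tz": 0,"jaw": -1}
  ]
}}

```text
time: 14.87
tcp_pos: [0.6304, -0.0011, 0.133]
tcp_rot: [0.0, 0.754, 0.656, 0.0]
wrist_force: [-2.2, -0.2, 2.9]
opening: 0.0097
grasp_force: 30.0
```

```bash
python3 - <<'E'
from h import *
s=manip.sense();print(s['tcp_pos'],s['wrist_force'],s['ft_torque'])
c=camera('side')
P=[.7004,-.0550,-.1389]
u0,v0,k=190,130,6
im=cv2.resize(c['pixels'][130:230,190:320,::-1],None,fx=k,fy=k,interpolation=cv2.INTER_CUBIC)
cv2.imwrite('pics/c5.png',im)
E
```

```text
[ 0.63037891 -0.00105139  0.13299699] [-2.21934506 -0.20500836  2.87748621] [-0.12793287  0.08243573  0.01042886]
```

View pics/c5.png

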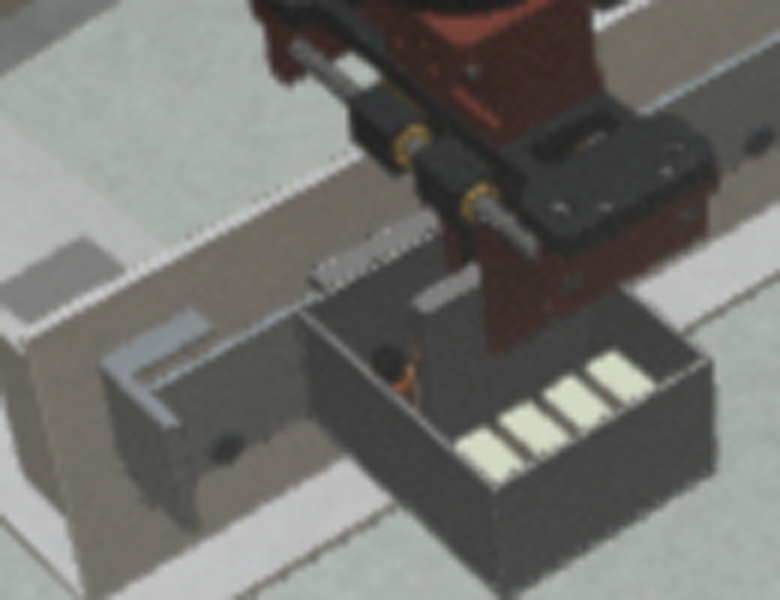

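The side crop shows the bin's back wall flush at the rail, with the lip at about (375,250) tucked behind the face plate. The keeper and stop are at about (150,370). Now I slide along +y.

Emit:
{"fn": "arm_command", "kwargs": {
  "increments": [
    {"wx": 0,"wy": 0,"wz": 0,"tx": 1,"ty": -0.3,"tz": -0.4,"jaw": -1},
    {"wx": 0,"wy": 0,"wz": 0,"tx": 2,"ty": 0,"tz": 0,"jaw": -1},
    {"wx": 0,"wy": 0,"wz": 0,"tx": 2.5,"ty": 0,"tz": 0,"jaw": -1},
    {"wx": 0,"wy": 0,"wz": 0,"tx": 2.5,"ty": 0,"tz": 0,"jaw": -1},
    {"wx": 0,"wy": 0,"wz": 0,"tx": 2.5,"ty": 0,"tz": 0,"jaw": -1}
  ]
}}

```text
time: 15.33
tcp_pos: [0.6315, 0.0094, 0.1331]
tcp_rot: [0.0, 0.755, 0.656, 0.0]
wrist_force: [-0.2, -1.1, 0.4]
opening: 0.0098
grasp_force: 30.0
```

Emit:
{"fn": "arm_command", "kwargs": {
  "increments": [
    {"wx": 0,"wy": 0,"wz": 0,"tx": 2.5,"ty": 0,"tz": 0,"jaw": -1},
    {"wx": 0,"wy": 0,"wz": 0,"tx": 2.5,"ty": 0,"tz": 0,"jaw": -1},
    {"wx": 0,"wy": 0,"wz": 0,"tx": 2.5,"ty": 0,"tz": 0,"jaw": -1},
    {"wx": 0,"wy": 0,"wz": 0,"tx": 2.5,"ty": 0,"tz": 0,"jaw": -1},
    {"wx": 0,"wy": 0,"wz": 0,"tx": 2.5,"ty": 0,"tz": 0,"jaw": -1}
  ]
}}

```text
time: 15.75
tcp_pos: [0.633, 0.022, 0.1331]
tcp_rot: [0.0, 0.754, 0.656, 0.0]
wrist_force: [0.0, -2.7, 1.1]
opening: 0.0099
grasp_force: 30.0
```

Emit:
{"fn": "arm_command", "kwargs": {
  "increments": [
    {"wx": 0,"wy": 0,"wz": 0,"tx": 2.5,"ty": 0,"tz": 0,"jaw": -1},
    {"wx": 0,"wy": 0,"wz": 0,"tx": 2.5,"ty": 0,"tz": 0,"jaw": -1},
    {"wx": 0,"wy": 0,"wz": 0,"tx": 2.5,"ty": 0,"tz": 0,"jaw": -1},
    {"wx": 0,"wy": 0,"wz": 0,"tx": 2.5,"ty": 0,"tz": 0,"jaw": -1},
    {"wx": 0,"wy": 0,"wz": 0,"tx": 1,"ty": 0,"tz": 0,"jaw": -1}
  ]
}}

```text
time: 16.17
tcp_pos: [0.6345, 0.0333, 0.1331]
tcp_rot: [-0.0, 0.754, 0.657, 0.0]
wrist_force: [0.4, -2.9, 1.6]
opening: 0.0098
grasp_force: 30.0
```

Emit:
{"fn": "arm_command", "kwargs": {
  "increments": [
    {"wx": 0,"wy": 0,"wz": 0,"tx": 2.5,"ty": 0,"tz": 0,"jaw": -1},
    {"wx": 0,"wy": 0,"wz": 0,"tx": 2.5,"ty": 0,"tz": 0,"jaw": -1},
    {"wx": 0,"wy": 0,"wz": 0,"tx": 2,"ty": 0,"tz": 0,"jaw": -1},
    {"wx": 0,"wy": 0,"wz": 0,"tx": 2,"ty": 0,"tz": 0,"jaw": -1},
    {"wx": 0,"wy": 0,"wz": 0,"tx": 1,"ty": 0,"tz": 0,"jaw": -1}
  ]
}}

```text
time: 16.58
tcp_pos: [0.6359, 0.0431, 0.1331]
tcp_rot: [-0.0, 0.754, 0.657, 0.0]
wrist_force: [0.7, -2.3, 1.6]
opening: 0.0097
grasp_force: 30.0
```

Emit:
{"fn": "arm_command", "kwargs": {
  "increments": [
    {"wx": 0,"wy": 0,"wz": 0,"tx": 2.5,"ty": 0,"tz": 0,"jaw": -1},
    {"wx": 0,"wy": 0,"wz": 0,"tx": 2.5,"ty": 0,"tz": 0,"jaw": -1},
    {"wx": 0,"wy": 0,"wz": 0,"tx": 2.5,"ty": 0,"tz": 0,"jaw": -1},
    {"wx": 0,"wy": 0,"wz": 0,"tx": 2.5,"ty": 0,"tz": 0,"jaw": -1},
    {"wx": 0,"wy": 0,"wz": 0,"tx": 1,"ty": 0,"tz": 0,"jaw": -1}
  ]
}}

```text
time: 17.0
tcp_pos: [0.6375, 0.0542, 0.1331]
tcp_rot: [-0.0, 0.754, 0.657, 0.0]
wrist_force: [-0.4, -2.2, 1.0]
opening: 0.0097
grasp_force: 30.0
```

Emit:
{"fn": "arm_command", "kwargs": {
  "increments": [
    {"wx": 0,"wy": 0,"wz": 0,"tx": 0.7,"ty": 0,"tz": 0,"jaw": -1},
    {"wx": 0,"wy": 0,"wz": 0,"tx": 0.7,"ty": 0,"tz": 0,"jaw": -1},
    {"wx": 0,"wy": 0,"wz": 0,"tx": 0.7,"ty": 0,"tz": 0,"jaw": -1},
    {"wx": 0,"wy": 0,"wz": 0,"tx": 0.7,"ty": 0,"tz": 0,"jaw": -1}
  ]
}}

```text
time: 17.33
tcp_pos: [0.6378, 0.0561, 0.1331]
tcp_rot: [0.0, 0.755, 0.656, -0.0]
wrist_force: [0.3, -2.1, 1.6]
opening: 0.0103
grasp_force: 30.0
```

Emit:
{"fn": "arm_command", "kwargs": {
  "increments": [
    {"wx": 0,"wy": 0,"wz": 0,"tx": 0.7,"ty": 0,"tz": 0,"jaw": -1},
    {"wx": 0,"wy": 0,"wz": 0,"tx": 0.7,"ty": 0,"tz": 0,"jaw": -1},
    {"wx": 0,"wy": 0,"wz": 0,"tx": 0.7,"ty": 0,"tz": 0,"jaw": -1},
    {"wx": 0,"wy": 0,"wz": 0,"tx": 0.7,"ty": 0,"tz": 0,"jaw": -1}
  ]
}}

```text
time: 17.67
tcp_pos: [0.6382, 0.0591, 0.1331]
tcp_rot: [0.0, 0.754, 0.656, 0.0]
wrist_force: [-1.0, -2.6, 1.1]
opening: 0.0095
grasp_force: 30.0
```

Emit:
{"fn": "arm_command", "kwargs": {
  "increments": [
    {"wx": 0,"wy": 0,"wz": 0,"tx": 0.7,"ty": 0,"tz": 0,"jaw": -1},
    {"wx": 0,"wy": 0,"wz": 0,"tx": 0.7,"ty": 0,"tz": 0,"jaw": -1},
    {"wx": 0,"wy": 0,"wz": 0,"tx": 0.7,"ty": 0,"tz": 0,"jaw": -1},
    {"wx": 0,"wy": 0,"wz": 0,"tx": 0.7,"ty": 0,"tz": 0,"jaw": -1}
  ]
}}

```text
time: 18.0
tcp_pos: [0.6386, 0.0618, 0.1331]
tcp_rot: [-0.0, 0.754, 0.656, 0.0]
wrist_force: [-0.3, -1.9, 0.6]
opening: 0.0098
grasp_force: 30.0
```

Emit:
{"fn": "arm_command", "kwargs": {
  "increments": [
    {"wx": 0,"wy": 0,"wz": 0,"tx": 0.7,"ty": 0,"tz": 0,"jaw": -1},
    {"wx": 0,"wy": 0,"wz": 0,"tx": 0.7,"ty": 0,"tz": 0,"jaw": -1}
  ]
}}

```text
time: 18.17
tcp_pos: [0.6388, 0.0632, 0.1331]
tcp_rot: [0.0, 0.754, 0.656, -0.0]
wrist_force: [-0.3, -2.6, 1.8]
opening: 0.0094
grasp_force: 30.0
```

Emit:
{"fn": "arm_command", "kwargs": {
  "increments": [
    {"wx": 0,"wy": 0,"wz": 0,"tx": 0.7,"ty": 0,"tz": 0,"jaw": -1}
  ]
}}

```text
time: 18.25
tcp_pos: [0.6389, 0.064, 0.1331]
tcp_rot: [0.0, 0.754, 0.656, -0.0]
wrist_force: [-0.1, -3.4, 1.8]
opening: 0.0099
grasp_force: 30.0
```

Emit:
{"fn": "arm_command", "kwargs": {
  "increments": [
    {"wx": 0,"wy": 0,"wz": 0,"tx": 0.7,"ty": 0,"tz": 0,"jaw": -1}
  ]
}}

```text
time: 18.33
tcp_pos: [0.639, 0.0646, 0.1331]
tcp_rot: [0.0, 0.754, 0.656, -0.0]
wrist_force: [-0.6, -1.8, 2.3]
opening: 0.01
grasp_force: 30.0
```

Emit:
{"fn": "arm_command", "kwargs": {
  "increments": [
    {"wx": 0,"wy": 0,"wz": 0,"tx": 0.6,"ty": 0,"tz": 0,"jaw": -1}
  ]
}}

```text
time: 18.42
tcp_pos: [0.6391, 0.0652, 0.1331]
tcp_rot: [0.0, 0.754, 0.656, -0.0]
wrist_force: [-1.0, -3.9, 3.6]
opening: 0.0096
grasp_force: 30.0
```

Emit:
{"fn": "arm_command", "kwargs": {
  "increments": [
    {"wx": 0,"wy": 0,"wz": 0,"tx": 0.6,"ty": 0,"tz": 0,"jaw": -1}
  ]
}}

```text
time: 18.5
tcp_pos: [0.639, 0.0652, 0.1331]
tcp_rot: [0.0, 0.755, 0.656, -0.0]
wrist_force: [-1.2, -4.2, 3.1]
opening: 0.0096
grasp_force: 30.0
```

Emit:
{"fn": "arm_command", "kwargs": {
  "increments": [
    {"wx": 0,"wy": 0,"wz": 0,"tx": 0.6,"ty": 0,"tz": 0,"jaw": -1}
  ]
}}

```text
time: 18.58
tcp_pos: [0.639, 0.0653, 0.1331]
tcp_rot: [0.0, 0.755, 0.656, -0.001]
wrist_force: [-1.9, -6.3, 4.4]
opening: 0.0094
grasp_force: 30.0
```

Snug: motion stopped at panel y≈110 with the force rising. I relieve the push and release.

Emit:
{"fn": "arm_command", "kwargs": {
  "increments": [
    {"wx": 0,"wy": 0,"wz": 0,"tx": 0.3,"ty": 0,"tz": 0,"jaw": -1},
    {"wx": 0,"wy": 0,"wz": 0,"tx": -0.8,"ty": 0,"tz": 0,"jaw": -1},
    {"wx": 0,"wy": 0,"wz": 0,"tx": 0,"ty": 0,"tz": 0,"jaw": -1}
  ]
}}

```text
time: 18.83
tcp_pos: [0.6391, 0.0652, 0.1331]
tcp_rot: [0.0, 0.755, 0.656, -0.0]
wrist_force: [-1.8, -4.6, 2.1]
opening: 0.0101
grasp_force: 30.0
```

Emit:
{"fn": "arm_command", "kwargs": {
  "increments": [
    {"wx": 0,"wy": 0,"wz": 0,"tx": 0,"ty": 0,"tz": 0,"jaw": -0.6},
    {"wx": 0,"wy": 0,"wz": 0,"tx": 0,"ty": 0,"tz": 0,"jaw": -0.4},
    {"wx": 0,"wy": 0,"wz": 0,"tx": 0,"ty": 0,"tz": 0,"jaw": -0.1},
    {"wx": 0,"wy": 0,"wz": 0,"tx": 0,"ty": 0,"tz": 0,"jaw": -0.1},
    {"wx": 0,"wy": 0,"wz": 0,"tx": 0,"ty": 0,"tz": 0,"jaw": -0.1}
  ],
  "grip_force": 10
}}

```text
time: 19.25
tcp_pos: [0.6392, 0.0665, 0.1331]
tcp_rot: [-0.0, 0.754, 0.657, 0.0]
wrist_force: [0.3, 0.0, 0.1]
opening: 0.0382
grasp_force: 0.0
```

Emit:
{"fn": "arm_command", "kwargs": {
  "increments": [
    {"wx": 0,"wy": 0,"wz": 0,"tx": 0,"ty": -2,"tz": -3,"jaw": 0},
    {"wx": 0,"wy": 0,"wz": 0,"tx": 0,"ty": 0,"tz": -6,"jaw": 0},
    {"wx": 0,"wy": 0,"wz": 0,"tx": 0,"ty": 0,"tz": -10,"jaw": 0},
    {"wx": 0,"wy": 0,"wz": 0,"tx": 0,"ty": 0,"tz": -15,"jaw": 0},
    {"wx": 0,"wy": 0,"wz": 0,"tx": 0,"ty": 0,"tz": -20,"jaw": 0}
  ]
}}

```text
time: 19.67
tcp_pos: [0.6366, 0.066, 0.1875]
tcp_rot: [-0.0, 0.754, 0.656, -0.001]
wrist_force: [0.4, -0.5, -0.5]
opening: 0.0437
grasp_force: 0.0
```

Emit:
{"fn": "arm_command", "kwargs": {
  "increments": [
    {"wx": 0,"wy": 0,"wz": 0,"tx": 0,"ty": 0,"tz": -30,"jaw": 0},
    {"wx": 0,"wy": 0,"wz": 0,"tx": -25,"ty": -25,"tz": -10,"jaw": 0},
    {"wx": 0,"wy": 0,"wz": 0,"tx": -25,"ty": -25,"tz": 0,"jaw": 0},
    {"wx": 0,"wy": 0,"wz": 0,"tx": -25,"ty": -25,"tz": 0,"jaw": 0},
    {"wx": 0,"wy": 0,"wz": 0,"tx": -25,"ty": -25,"tz": 0,"jaw": 0}
  ]
}}

```text
time: 20.08
tcp_pos: [0.5234, -0.0197, 0.2284]
tcp_rot: [0.001, 0.754, 0.657, 0.001]
wrist_force: [0.3, 0.1, 0.1]
opening: 0.0438
grasp_force: 0.0
```

Emit:
{"fn": "arm_command", "kwargs": {
  "increments": [
    {"wx": 0,"wy": 0,"wz": 0,"tx": -25,"ty": -10,"tz": 0,"jaw": 0},
    {"wx": 0,"wy": 0,"wz": 0,"tx": -25,"ty": 0,"tz": 0,"jaw": 0},
    {"wx": 0,"wy": 0,"wz": 0,"tx": 0,"ty": 0,"tz": 0,"jaw": 0}
  ]
}}

```text
time: 20.33
tcp_pos: [0.5063, -0.0728, 0.2282]
tcp_rot: [0.001, 0.757, 0.654, -0.001]
wrist_force: [0.2, -0.4, 0.1]
opening: 0.0441
grasp_force: 0.0
```

```bash
python3 - <<'E'
from h import *
s=manip.sense();print(s['tcp_pos'],s['wrist_force'],s['time'])
c=camera('side');k=3.3;P=np.array([.7004,-.0550,-.1389])
for n in('side','top'):
    c=c if n=='side' else camera(n)
    for q in BT:
        for d in spotter.spot_point(q,c):
            w=world(c,d['centre'])
            if np.hypot(*(w[:2]-[.65,.06]))<.09:
                dx=w[:2]-P[:2];a=np.cos(P[2]),np.sin(P[2]);print(n,q,d['conf'],'panel',round(a[0]*dx[0]+a[1]*dx[1],3),round(-a[1]*dx[0]+a[0]*dx[1],3),w[2].round(3))
    if n=='side': cv2.imwrite('pics/c6.png',cv2.resize(c['pixels'][120:290,150:380,::-1],None,fx=k,fy=k,interpolation=cv2.INTER_CUBIC))
E
```

```text
[ 0.5062758  -0.07278112  0.22819362] [ 0.23672255 -0.41775554  0.13577027] 20.3333
side bin 0.71 panel -0.074 0.105 0.058
side bin 0.48 panel -0.009 0.146 0.003
side bin_grip 0.65 panel -0.082 0.11 0.131
side bin_lip 0.68 panel -0.007 0.109 0.099
top bin 0.98 panel -0.074 0.113 0.051
top bin_grip 0.91 panel -0.08 0.109 0.131
top bin_lip 0.75 panel -0.003 0.11 0.096
top bin_lip 0.57 panel -0.078 0.109 0.134
```

View pics/c6.png

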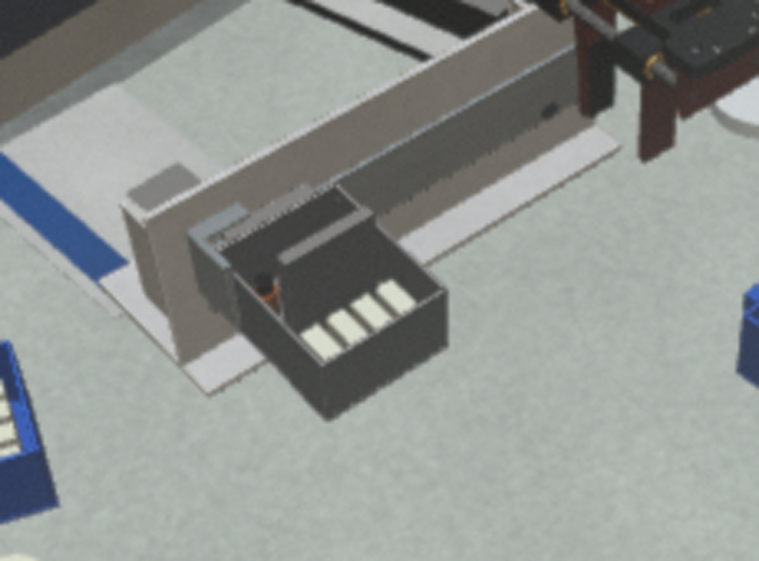

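The side crop shows the bin hanging at about (330,290), its lip behind the rail and under the keeper at (230,225), against the stop. The gripper is clear.

```bash
python3 -c "
from h import *
print(workorder.job_done())"
```

```text
the job is handed in; nothing more can be done
None
```

The grey bin hangs on the rail, slid under the keeper strip and snug against the end stop at panel y≈110 mm; it is released, the gripper is clear, and I handed the job in at about 20 s.

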